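# Clamp a parking sensor in the test press

### The job

Push the shuttle with the parking sensor fully home under the press, then turn the clamp knob clockwise until the pad just touches the sensor and give it one further quarter turn, no more: the sensor must not be crushed. Let go and leave everything else on the bench where it is.

Things in the scene. Friction and masses are not known exactly. Their poses are not given: they have to be found in the camera images.
- press: hold-down press fixed to the table: base plate 12 mm thick, x -137 to +173, y -60 to +60 mm, two guide rails along it and a grey C-frame whose arm (44 mm wide, top 115 mm over the table, free end at x = +67) carries a knob on top and a round rubber pad on a spindle below. Origin on the table; x runs from the shuttle's handle to the column, z up; pad and knob axis at x = +92.5, y = 0
- press_axis (a point): point on the fixed vertical axis of pad (16 mm across) and knob, 26 mm over the table (the height of the seat's floor); axes as the press's
- shuttle (a joint): travel in m of the shuttle, a steel slab 165 x 70 mm on the rails, along the press's x, with the sensor's seat at its far end: 0 = fully out (as at the start), 0.060 = fully home against a hard end stop, the sensor then right under the pad. About 2.5 N of friction; it stays where it is left
- shuttle_handle (a point): on the axis of the shuttle's upright black round handle (24 mm across, from 34 to 64 mm over the table) at its near end; this point is 59 mm over the table, 120 mm from the seat's centre towards the press's -x; axes as the press's. Fully home it lies at x = -27.5 mm of the press
- sensor: the parking sensor to be clamped, loose in the shuttle's seat (1.5 mm play): round head with a 32 mm collar and a 23 mm flat grey face on top, 28 mm high, black connector stub to its -x side. Origin under the head's centre, 26 mm over the table in the seat
- knob (a joint): angle in rad of the clamp knob, growing clockwise from above, which lowers the pad 5.1 mm per rad; hard end at 6.2. Starts at 0 to 0.25; the spindle is set anew each time: touch comes 0.4 to 3.3 rad on. Friction 0.13 N m either way; the pad is sprung: at the touch a counter-clockwise torque of 0.056 N m adds within some 0.1 rad, then 0.023 N m per rad. Stays where left, keeps its height
- knob_grip (a point): point on the knob's axis at the height to grip, 161 mm over the table: the knob is a black disc 46 mm across with a standing bar on it, 44 mm long, 14 mm thick, its top 171 mm, its foot 135 mm over the table. The point turns with the knob: x lies along the bar, z up
- spare_a: a bystander: spare sensor of the same make, on the table beside the press at its left (+y); origin under its head, on the table
- spare_b: a bystander: spare sensor of the same make, out on the table; origin under its head
- gauge: a bystander: steel ring gauge 44 mm across, 12 mm high, on the table beside the press at its right (-y); origin under its centre
- driver: a bystander: screwdriver lying on the table
- wrench: a bystander: open-end wrench lying on the table
- clip_bin: a bystander: open blue plastic bin 110 x 85 x 50 mm; origin under its centre
- cap_pot: a bystander: closed round white pot 64 mm across, 69 mm high; origin under its centre
There are look-alikes about, which are no part of the job. What is shaped like the sensor but blue or green is not meant.

How it is judged:
By the outcome, as a careful person would: the job done as asked, in the order asked, and still so for the second after the job is handed in, with the robot touching nothing.
It also fails if it takes over 72 s, if anything falls off the work surface, if the arm or the gripper's body presses on something with over 40 N, if the wrist force passes 120 N, or if a joint passes its speed limit or range.

### The arm

A 6-joint arm with a two-finger parallel gripper is mounted at the origin on the work surface. World frame = base frame: x ahead of the robot, y to its left, z up, the work surface at z = 0. Lengths are in m, angles in degrees, forces in N, time in s.
With the tool pointing down it reaches from about 0.375 to 0.9 m from the base axis. Payload 3.1 kg.
Tool frame: the origin (TCP) lies on the centre line of the jaws, within the pads' length; the fingertips stand 8 mm ahead of it and the grasp point (between the pads) lies 11 mm behind it; z points along the fingers, y is the line along which they close (so a half turn about z gives the same grasp; the last joint's range is limited). The gripper opens to 87 mm and grips with 3 to 60 N. Pads are 19 mm wide; open, the fingers measure 117 mm over their backs; the gripper's body (75 mm by 190 mm) begins 51 mm behind the grasp point.
Start: joints at [59.674, 30.224, 82.088, -0, 67.689, -10.227], TCP at [0.215, 0.587, 0.231] pointing down, gripper open.
Joint ranges: [-176.69, 176.69], [-43.24, 126.21], [12.49, 139.97], [-82, 262], [0, 151.66], [-163.58, 163.58]. Speed limits (degrees/s): [159.86, 159.86, 180, 180, 180, 180].

### API

Orientations are given as a 3x3 rotation matrix whose columns are the frame's x, y, z axes.
In Python, from rig import * gives the robot as it stands.
- The arm moves only by the tool step_arm, never from a script. Its argument "targets" is a list of rows, each a list of 5 numbers: the opening, from -1 (shut) to 1 (fully open), then the shift along the world's x, y, z normalised to -1 to 1, where 1 is 0.25 m, then the turn about the world's z normalised to -1 to 1, where 1 is 180 degrees. In form: [[fingers, x, y, z, turn], ...]. A call has 1 to 20 rows; each row is the pose to reach, as a shift and turn from the pose commanded when the call began, turning the shorter way round; what a row does not reach only later rows make up. A row lasts 1/10 s, in which the tool goes at most 50 mm and 8.59 degrees, less where a joint would pass 70% of its speed; a pose out of reach is approached as far as the arm can. A call with a number of a shift or a turn outside -1 to 1 is refused whole. A call with a gripper value outside its range is refused whole. The fingers move at their own pace and stop on an object; the grip force is fixed at half the most. Time passes only in rows, so rows that repeat a pose let the fingers close. It gives the time, the measured TCP pose, the force, the opening and the grip force at its end, in the units of the state.
- read_state(): the state, without advancing time (a new reading comes with each control period).
- capture(name): name is "side" or "top"; returns a dict with "color" (400x640x3 uint8, red, green, blue), "mtx" (3x3 intrinsics, pixels), "pose" (4x4, takes a point from camera to world coordinates). Camera axes: x right, y down, z forward; pixel columns grow to the right and rows downward; lengths in m; the calibration is good to about 2 mm. A picture is of the moment at which its call begins. There is no depth.
- hand_in(): hands the job in; it is judged then, once.
The state is a dict: "time_s": time; "joint_positions": joint angles; "qvel": joint speeds; "tau": joint torques, N m; "position": TCP position; "tcp_rot": TCP orientation; "force": force on the tool from outside, world axes, zero at the start; "moment": the same for the moment, N m; "opening": opening from 0.0 (shut) to 1.0 (fully open); "grasp_force": force on a finger pad.
Only numpy, scipy, OpenCV 4.12 (cv2) and the standard library are available. Lean on these libraries where they do the work, as an engineer would, in place of code of your own. Each camera call takes 0.05 s, during which the arm holds its last target. There are 200 camera calls.

## Working session

There is one attempt and no reset: what is moved stays moved. The work goes in short steps, Python scripts to look and compute and a tool call to move; the robot and the scene stay as the last step left them, time stands still between calls to the robot, and variables do not carry over. Pictures are saved under pics/ and viewed, at most 10 in all, crops included, and the job is handed in when it is done.

Besides the shell and the picture viewer there is one more tool, called after "Emit:" as name(argument=value, ...) on one line, values as JSON. step_arm: Moves the arm, as the interface text tells. Scaled input: -1 to 1 covers 0.25 m each way for a shift and 180 degrees each way for a turn. Its arguments: {"type":"object","properties":{"targets":{"type":"array","items":{"type":"array","items":{"type":"number"}}}},"required":["targets"]}

```bash
mkdir -p pics; ls; python3 - <<'E'
from rig import *
import cv2
for n in("side","top"):
    c=capture(n); cv2.imwrite(f"pics/{n}0.png",c["color"][:,:,::-1]); print(n,c["mtx"].round(1).tolist(),c["pose"].round(3).tolist())
s=read_state();print(s["position"],s["tcp_rot"],s["force"],s["opening"])
E
```

```text
pics
side [[438.6, 0.0, 320.7], [0.0, 438.6, 195.3], [0.0, 0.0, 1.0]] [[0.982, -0.107, 0.157, 0.388], [-0.19, -0.617, 0.764, -0.823], [0.015, -0.78, -0.626, 0.794], [0.0, 0.0, 0.0, 1.0]]
top [[430.0, 0.0, 326.2], [0.0, 430.0, 207.9], [0.0, 0.0, 1.0]] [[-0.021, -0.997, 0.068, 0.467], [-1.0, 0.023, 0.016, -0.006], [-0.018, -0.068, -0.998, 1.152], [0.0, 0.0, 0.0, 1.0]]
[0.21441563 0.58637882 0.22966778] [[-9.39099149e-01  3.43644869e-01 -9.95972413e-04]
 [ 3.43646134e-01  9.39097667e-01 -1.70487460e-03]
 [ 3.49443961e-04 -1.94330836e-03 -9.99998051e-01]] [-0.01449377  0.04760779  0.54774843] 1.0002705547154263
```

View pics/side0.png

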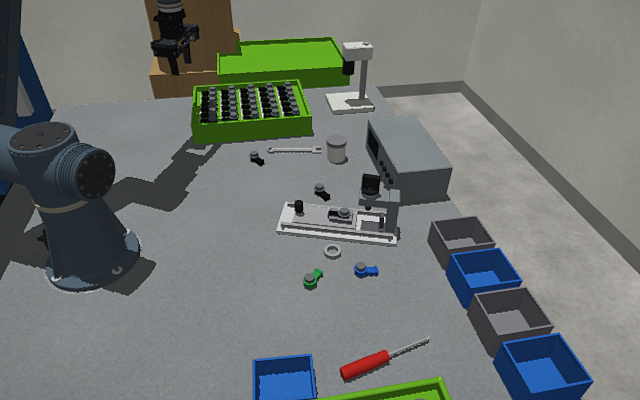

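View pics/top0.png

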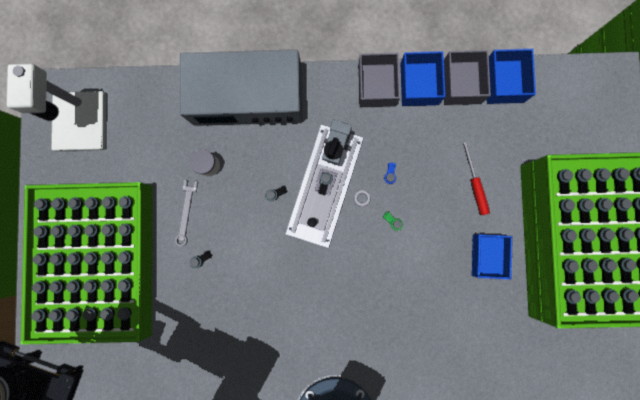

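The press stands mid-bench: handle at side (298,206) / top (312,222), knob at side (371,184) / top (333,148), sensor in the seat at side (344,212) / top (324,182). Look-alikes: spare_a top (272,195), spare_b (197,261), blue (391,172), green (394,221), and the rack sensors. The one that counts is in the shuttle. Next is a close crop of both views.

```bash
python3 - <<'E'
import cv2,numpy as np
t=cv2.imread("pics/top0.png")[115:255,275:375]; s=cv2.imread("pics/side0.png")[165:250,270:405]
t=cv2.resize(t,None,fx=4,fy=4,interpolation=cv2.INTER_CUBIC); s=cv2.resize(s,(400,252),interpolation=cv2.INTER_CUBIC)
o=np.zeros((560,800,3),np.uint8);o[:560,:400]=t;o[:252,400:]=s
cv2.imwrite("pics/crop0.png",o)
E
```

```text
(no output)
```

View pics/crop0.png

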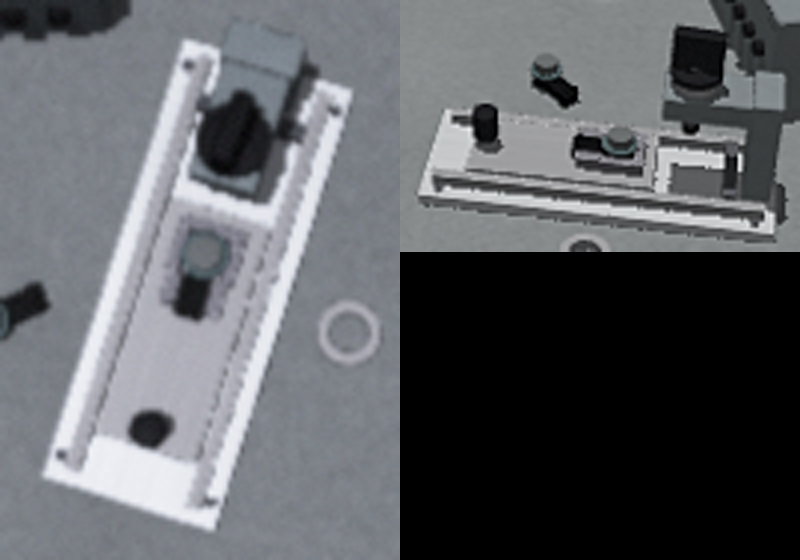

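The crop shows the grey-faced sensor in the shuttle's seat at crop (205,252), with its stub towards the handle (150,426). The knob bar is at (236,130), and the plate corners are clear. I'll fit the press pose from both views and triangulate the handle and knob.

```bash
cat > h.py <<'E'
import numpy as np,cv2
from scipy.optimize import least_squares
from rig import *
def proj(c,P):
    T=np.linalg.inv(c["pose"]);p=np.atleast_2d(P)@T[:3,:3].T+T[:3,3];q=p@c["mtx"].T;return q[:,:2]/q[:,2:]
def ray(c,uv):
    d=c["pose"][:3,:3]@np.linalg.solve(c["mtx"],[uv[0],uv[1],1]);return c["pose"][:3,3],d/np.linalg.norm(d)
def tri(cs,uvs):
    A=np.zeros((3,3));b=np.zeros(3)
    for c,uv in zip(cs,uvs):
        o,d=ray(c,uv);M=np.eye(3)-np.outer(d,d);A+=M;b+=M@o
    return np.linalg.solve(A,b)
def onz(c,uv,z):
    o,d=ray(c,uv);return o+d*(z-o[2])/d[2]
E
python3 - <<'E'
from h import *
t=capture("top");s=capture("side")
ct=lambda u,v:((u+.5)/4-.5+275,(v+.5)/4-.5+115)
cs=lambda u,v:((u-400+.5)/2.963-.5+270,(v+.5)/2.963-.5+165)
TC=[ct(43,475),ct(215,528),ct(183,40),ct(352,90)]
L=np.array([[-.137,.06,.012],[-.137,-.06,.012],[.173,.06,.012],[.173,-.06,.012]])
SC=[cs(447,108),cs(420,197),cs(775,235)];SL=L[[0,1,3]]
def W(p,X):
    c,n=np.cos(p[2]),np.sin(p[2]);return X@np.array([[c,n,0],[-n,c,0],[0,0,1]])+[p[0],p[1],0]
def r(p,a=1,b=1): return np.r_[a*(proj(t,W(p,L))-TC).ravel(),b*(proj(s,W(p,SL))-SC).ravel()]
for a,b in((1,1),(1,0),(0,1)):
    f=least_squares(r,[.55,0,0],args=(a,b));print(f.x[:2],np.degrees(f.x[2]),f.fun.round(1))
    if a*b: p=f.x
print("handle tri",tri([t,s],[ct(150,424),cs(485,109)]),"pred",W(p,np.array([-.0875,0,.064])))
print("knob top tri",tri([t,s],[ct(236,128),cs(701,32)]),"pred",W(p,np.array([.0925,0,.171])))
print("sensor tri",tri([t,s],[ct(205,250),cs(621,133)]),"pred",W(p,np.array([.0325,0,.054])))
for n,c,z in(("k",t,.171),): print("pred px",(proj(t,W(p,np.array([.0925,0,.171])))-[275,115])*4,(proj(s,W(p,np.array([.0925,0,.171])))-[270,165])*2.963+[400,0])
a,b=onz(t,ct(243,95),.171),onz(t,ct(229,165),.171);print("bar dir",np.degrees(np.arctan2(*(a-b)[[1,0]])),np.linalg.norm(a-b))
E
```

```text
[0.59052434 0.02152264] -18.725045464385815 [ 0.1  0.1  0.3  0.5  0.3 -1.1  0.7 -0.6 -0.7 -0.1 -0.8 -0.9  0.3 -0.9]
[0.58990046 0.02243628] -18.662998381332248 [-0.2  0.4 -0.   0.8 -0.1 -0.9  0.3 -0.4 -0.  -0.  -0.  -0.  -0.  -0. ]
[0.59109244 0.01905822] -19.0935316440917 [ 0.  -0.   0.   0.   0.  -0.   0.  -0.  -0.1  0.3 -0.5 -0.5  0.7  0.1]
handle tri [0.50911948 0.04834848 0.06675644] pred [0.50765571 0.0496125  0.064     ]
knob top tri [ 0.67698594 -0.01009937  0.17132378] pred [ 0.67812832 -0.00817236  0.171     ]
sensor tri [0.62214931 0.01132641 0.05345341] pred [0.62130411 0.01108926 0.054     ]
pred px [[231.41941906 122.90973569]] [[699.37933586  30.02060772]]
bar dir -12.4741730663228 0.041642476345973005
```

Both measurements agree with the text: knob z is 0.171, handle z about 0.066, sensor z 0.053. The press sits at (0.5905, 0.0215) with yaw -18.7°. Now I move behind the handle with the fingers shut.

Emit:
step_arm(targets=[[-1,0.25,-0.5,0,0],[-1,0.5,-1,0,0.0075],[-1,0.5,-1,0,0.0075],[-1,0.5,-1,0,0.0075],[-1,0.5,-1,0,0.0075],[-1,0.5,-1,0,0.0075],[-1,0.5,-1,0,0.0075],[-1,0.5,-1,0,0.0075],[-1,0.5,-1,0,0.0075]])

```text
time_s: 1.1
position: [0.3394, 0.3378, 0.2306]
tcp_rot: [[-0.947, 0.321, -0.0], [0.321, 0.947, 0.001], [0.0, 0.001, -1.0]]
force: [0.2, -0.2, -0.7]
opening: 0.264
grasp_force: 0.0
```

Emit:
step_arm(targets=[[-1,0.25,-0.5,0,0],[-1,0.5,-1,0,0],[-1,0.5,-1,0,0],[-1,0.5,-1,0,0],[-1,0.5,-1,0,0],[-1,0.5,-1,0,0],[-1,0.5,-1,0,0],[-1,0.5,-1,0,0],[-1,0.5,-1,0,0]])

```text
time_s: 2.0
position: [0.4639, 0.0886, 0.2303]
tcp_rot: [[-0.948, 0.319, -0.001], [0.319, 0.948, 0.001], [0.001, 0.0, -1.0]]
force: [0.5, 0.1, 0.1]
opening: 0.006
grasp_force: 0.0
```

Emit:
step_arm(targets=[[-1,0,-0.094,-0.2,0],[-1,0,-0.094,-0.4,0],[-1,0,-0.094,-0.56,0],[-1,0,-0.094,-0.66,0],[-1,0,-0.094,-0.724,0],[-1,0,-0.094,-0.724,0],[-1,0,-0.094,-0.724,0]])

```text
time_s: 2.7
position: [0.4644, 0.0646, 0.0497]
tcp_rot: [[-0.948, 0.319, -0.0], [0.319, 0.948, 0.0], [0.0, -0.0, -1.0]]
force: [0.8, -0.6, 0.3]
opening: 0.006
grasp_force: 0.0
```

```bash
python3 - <<'E'
from h import *
t=capture("top")["color"][115:265,265:385,::-1];s=capture("side")["color"][150:250,260:410,::-1]
o=np.zeros((500,800,3),np.uint8);o[:,:400]=cv2.resize(t,(400,500),interpolation=2);o[:267,400:]=cv2.resize(s,(400,267),interpolation=2)
cv2.imwrite("pics/c1.png",o);z=read_state();print(z["position"],z["force"],z["moment"])
E
```

```text
[0.46533074 0.06411894 0.05057917] [-0.7536987  -0.092513   -0.59809679] [0.05516528 0.01695386 0.01767278]
```

View pics/c1.png

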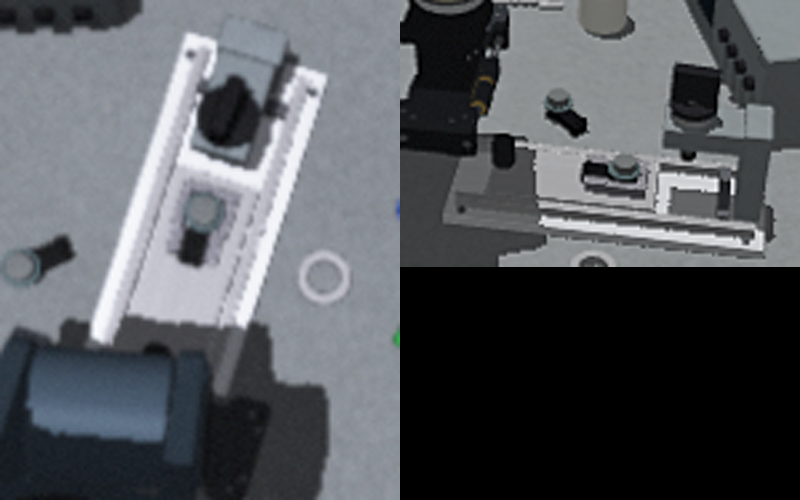

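The view shows the fingers behind the handle (503,150), with nothing else in the way. Pushing along the press's x.

Emit:
step_arm(targets=[[-1,0.0379,-0.0128,0,0],[-1,0.0758,-0.0257,0,0],[-1,0.1137,-0.0385,0,0],[-1,0.1515,-0.0514,0,0],[-1,0.1894,-0.0642,0,0],[-1,0.2273,-0.077,0,0],[-1,0.265,-0.09,0,0],[-1,0.265,-0.09,0,0]])

```text
time_s: 3.6
position: [0.5338, 0.0399, 0.0496]
tcp_rot: [[-0.947, 0.322, 0.004], [0.322, 0.947, -0.001], [-0.004, 0.0, -1.0]]
force: [0.4, -0.9, -0.8]
opening: 0.006
grasp_force: 0.0
```

Emit:
step_arm(targets=[[-1,0.0114,-0.0039,0,0],[-1,0.0227,-0.0077,0,0],[-1,0.0341,-0.0116,0,0],[-1,0.0341,-0.0116,0,0]])

```text
time_s: 4.0
position: [0.5397, 0.038, 0.0495]
tcp_rot: [[-0.947, 0.321, 0.0], [0.321, 0.947, -0.0], [-0.0, -0.0, -1.0]]
force: [-2.5, 0.9, 0.4]
opening: 0.004
grasp_force: 0.8
```

Emit:
step_arm(targets=[[-1,0.0076,-0.0026,0,0],[-1,0.0152,-0.0051,0,0],[-1,0.0152,-0.0051,0,0]])

```text
time_s: 4.3
position: [0.5436, 0.0367, 0.0495]
tcp_rot: [[-0.947, 0.321, 0.0], [0.321, 0.947, -0.0], [-0.0, 0.0, -1.0]]
force: [-1.6, 0.9, 0.2]
opening: 0.005
grasp_force: 0.9
```

Emit:
step_arm(targets=[[-1,0.0076,-0.0026,0,0],[-1,0.0114,-0.0039,0,0],[-1,0.0114,-0.0039,0,0]])

```text
time_s: 4.6
position: [0.5442, 0.0364, 0.0494]
tcp_rot: [[-0.947, 0.322, -0.004], [0.322, 0.947, 0.001], [0.004, -0.0, -1.0]]
force: [-5.0, 3.1, 2.4]
opening: 0.004
grasp_force: 2.4
```

Emit:
step_arm(targets=[[-1,0.0076,-0.0026,0,0],[-1,0.0076,-0.0026,0,0],[-1,0.0076,-0.0026,0,0]])

```text
time_s: 4.9
position: [0.5443, 0.0363, 0.0492]
tcp_rot: [[-0.947, 0.321, -0.008], [0.321, 0.947, 0.002], [0.008, -0.001, -1.0]]
force: [-7.2, 3.9, 4.6]
opening: 0.004
grasp_force: 3.8
```

```bash
python3 - <<'E'
from rig import *
z=read_state();print(z["position"],z["force"],z["moment"])
E
```

```text
[0.54432494 0.03625502 0.04922668] [-7.16383079  3.89699406  4.56637577] [ 0.45543473  1.18611793 -0.02165961]
```

Force is rising with no further travel, so the shuttle is fully home. Backing off, rising and opening.

Emit:
step_arm(targets=[[-1,-0.095,0.032,0,0],[-1,-0.19,0.064,0,0],[-1,-0.24,0.08,0,0],[-1,-0.24,0.08,0,0],[1,-0.24,0.08,0.2,0],[1,-0.24,0.08,0.4,0],[1,-0.24,0.08,0.6,0],[1,-0.24,0.08,0.72,0],[1,-0.24,0.08,0.72,0],[1,-0.24,0.08,0.72,0]])

```text
time_s: 5.9
position: [0.49, 0.0546, 0.2307]
tcp_rot: [[-0.947, 0.322, 0.005], [0.322, 0.947, -0.001], [-0.005, 0.001, -1.0]]
force: [-0.3, 0.5, 0.0]
opening: 0.464
grasp_force: 0.0
```

```bash
python3 - <<'E'
from h import *
t=capture("top")["color"];s=capture("side")["color"]
np.savez("s2",t=t,s=s)
t=t[115:250,275:375,::-1];s=s[165:235,310:410,::-1]
o=np.zeros((540,800,3),np.uint8);o[:,:400]=cv2.resize(t,(400,540),interpolation=2);o[:280,400:]=cv2.resize(s,(400,280),interpolation=2)
cv2.imwrite("pics/c2.png",o);z=read_state();print(z["position"],z["force"],z["moment"],z["joint_positions"])
E
```

```text
[0.48800965 0.05493141 0.22862246] [ 0.13057405  0.24925474 -0.38972941] [-0.00821467  0.00359077  0.02767904] [-6.63813839e+00  2.01356512e+01  1.00995676e+02 -5.33671734e-03
  5.89315931e+01 -7.78714613e+01]
```

View pics/c2.png

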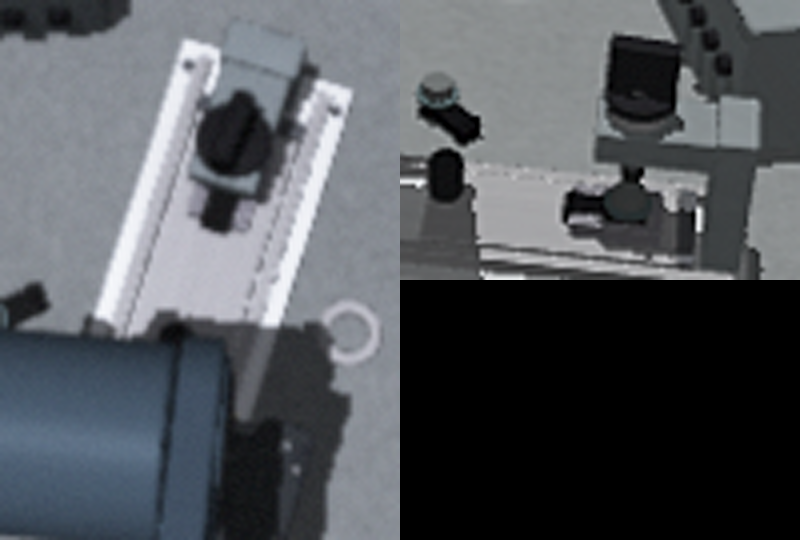

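The sensor now sits under the pad at side (629,200). Knob bar measured next: its top edge runs from side (612,35) to (680,43).

```bash
python3 - <<'E'
from h import *
t=capture("top");s=capture("side")
cs=lambda u,v:((u-400+.5)/4-.5+310,(v+.5)/4-.5+165)
ct=lambda u,v:((u+.5)/4-.5+275,(v+.5)/4-.5+115)
a,b=onz(s,cs(612,35),.171),onz(s,cs(680,43),.171);print(a,b,np.linalg.norm(a-b),np.degrees(np.arctan2(*(b-a)[[1,0]])))
h=tri([s,s],[cs(447,160),cs(447,160)]) if 0 else onz(s,cs(447,156),.064);print("handle",h)
k=[proj(c,[[.6775,-.009,.171]])[0] for c in(t,s)];print(k,(k[0]-[275,115])*4,(k[1]-[310,165])*4+[400,0])
A=t["color"][130:165,318:350,::-1]; B=s["color"][170:205,352:390,::-1]
f=lambda I:cv2.resize(cv2.convertScaleAbs(I,alpha=3),(400,400),interpolation=0)
cv2.imwrite("pics/c3.png",np.hstack([f(A),f(B)]))
E
```

```text
[0.65997446 0.00227055 0.171     ] [ 0.69831748 -0.01265748  0.171     ] 0.041146487272949527 -21.27238554303756
handle [0.56575601 0.03273379 0.064     ]
[array([333.21947535, 145.98732358]), array([370.88318882, 175.35781323])] [232.87790139 123.94929431] [643.53275527  41.4312529 ]
```

View pics/c3.png

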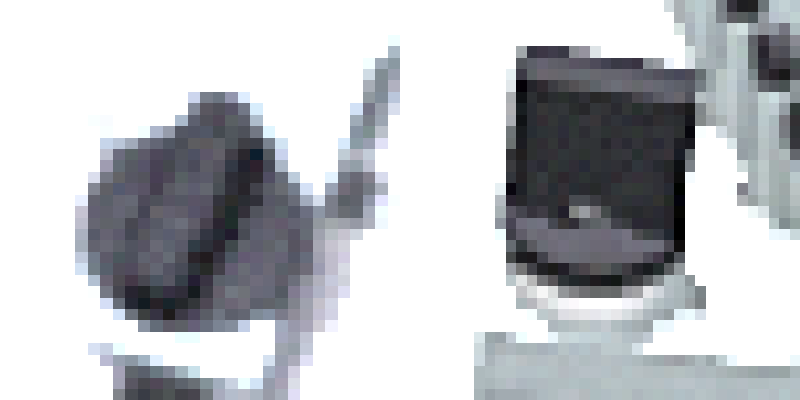

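Bar yaw is about -23° (top -24.6, side -21.3), and the disc top is near 0.138. Moving over the knob.

Emit:
step_arm(targets=[[1,0.19,-0.064,0,-0.0235],[1,0.38,-0.13,0,-0.0235],[1,0.57,-0.193,0,-0.0235],[1,0.7,-0.238,0,-0.0235],[1,0.757,-0.257,0,-0.0235],[1,0.757,-0.257,0,-0.0235],[1,0.757,-0.257,0,-0.0235]])

```text
time_s: 6.8
position: [0.676, -0.0089, 0.2276]
tcp_rot: [[-0.921, 0.391, -0.004], [0.391, 0.921, 0.001], [0.004, -0.001, -1.0]]
force: [-0.1, -0.9, -0.1]
opening: 0.998
grasp_force: 0.0
```

Emit:
step_arm(targets=[[1,0,0,-0.1,0],[1,0,0,-0.2,0],[1,0,0,-0.304,0],[1,0,0,-0.304,0],[1,0,0,-0.304,0]])

```text
time_s: 7.3
position: [0.6762, -0.0085, 0.1535]
tcp_rot: [[-0.921, 0.39, -0.002], [0.39, 0.921, 0.0], [0.002, -0.0, -1.0]]
force: [0.7, 0.2, 0.8]
opening: 0.999
grasp_force: 0.0
```

```bash
cat > r.py <<'E'
from rig import *
import numpy as np
z=read_state();R=z["tcp_rot"];print(z["position"].round(4),"yaw",np.degrees(np.arctan2(R[1][1],R[0][1])).round(2),"F",z["force"].round(2),"M",z["moment"].round(3),"q6",z["joint_positions"][5].round(1),"tau6",z["tau"].round(3)[5],"g",z["grasp_force"],z["opening"],z["time_s"])
E
python3 r.py
```

```text
[ 0.6762 -0.0085  0.1535] yaw 67.06 F [0.66 0.16 0.82] M [0.    0.003 0.017] q6 -77.2 tau6 0.001 g 0.0 0.9991520726850275 7.3
```

Emit:
step_arm(targets=[[-1,0,0,0,0],[-1,0,0,0,0],[-1,0,0,0,0],[-1,0,0,0,0],[-1,0,0,0,0],[-1,0,0,0,0],[-1,0,0,0,0],[-1,0,0,0,0],[-1,0,0,0,0],[-1,0,0,0,0],[-1,0,0,0,0],[-1,0,0,0,0],[-1,0,0,0,0],[-1,0,0,0,0],[-1,0,0,0,0]])

```text
time_s: 8.8
position: [0.6771, -0.0097, 0.1535]
tcp_rot: [[-0.921, 0.39, -0.001], [0.39, 0.921, -0.001], [0.0, -0.001, -1.0]]
force: [-2.0, -3.6, 0.9]
opening: 0.155
grasp_force: 30.0
```

```bash
python3 r.py
```

```text
[ 0.6771 -0.0097  0.1535] yaw 67.02 F [-2.05 -3.61  0.94] M [-0.601  0.268 -0.046] q6 -77.2 tau6 0.001 g 29.99989934731275 0.1548092627380951 8.8
```

Gripped: opening 13.5 mm, grip force 30 N. Turning a little to get the torque baseline.

Emit:
step_arm(targets=[[-1,-0.002,-0.004,0,-0.01],[-1,-0.002,-0.004,0,-0.025],[-1,-0.002,-0.004,0,-0.04]])

```text
time_s: 9.1
position: [0.6771, -0.0096, 0.1535]
tcp_rot: [[-0.863, 0.505, 0.001], [0.505, 0.863, 0.001], [-0.0, 0.001, -1.0]]
force: [-0.3, -1.2, -0.1]
opening: 0.163
grasp_force: 30.0
```

```bash
python3 r.py
```

```text
[ 0.6771 -0.0096  0.1535] yaw 59.65 F [-0.34 -1.19 -0.12] M [-0.233  0.049  0.103] q6 -70.0 tau6 -0.184 g 29.998400579206645 0.16349913508314615 9.1
```

Emit:
step_arm(targets=[[-1,0,0,0,-0.02],[-1,0,0,0,-0.04]])

```text
time_s: 9.3
position: [0.6772, -0.0095, 0.1535]
tcp_rot: [[-0.793, 0.61, 0.001], [0.61, 0.793, 0.001], [-0.0, 0.001, -1.0]]
force: [-0.1, -1.0, -0.3]
opening: 0.157
grasp_force: 30.0
```

```bash
python3 r.py
```

```text
[ 0.6772 -0.0095  0.1535] yaw 52.42 F [-0.11 -1.03 -0.27] M [-0.193  0.049  0.101] q6 -62.7 tau6 -0.285 g 29.9977601878345 0.15731749475029524 9.3
```

Emit:
step_arm(targets=[[-1,0,0,0,-0.02],[-1,0,0,0,-0.04]])

```text
time_s: 9.5
position: [0.6773, -0.0094, 0.1535]
tcp_rot: [[-0.71, 0.704, 0.001], [0.704, 0.71, 0.001], [-0.0, 0.002, -1.0]]
force: [0.3, -0.1, -1.1]
opening: 0.158
grasp_force: 30.0
```

```bash
python3 r.py
```

```text
[ 0.6773 -0.0094  0.1535] yaw 45.22 F [ 0.32 -0.11 -1.15] M [-0.165 -0.024  0.1  ] q6 -55.5 tau6 -0.283 g 29.997746301814914 0.15759235918059966 9.5
```

Emit:
step_arm(targets=[[-1,0,0,0,-0.02],[-1,0,0,0,-0.04]])

```text
time_s: 9.7
position: [0.6774, -0.0093, 0.1535]
tcp_rot: [[-0.616, 0.788, 0.001], [0.788, 0.616, 0.001], [0.0, 0.002, -1.0]]
force: [0.2, -0.6, -1.0]
opening: 0.159
grasp_force: 30.0
```

```bash
python3 r.py
```

```text
[ 0.6774 -0.0093  0.1535] yaw 38.02 F [ 0.18 -0.62 -1.02] M [-0.094 -0.015  0.119] q6 -48.3 tau6 -0.283 g 29.99771669972688 0.15904494577879544 9.7
```

Emit:
step_arm(targets=[[-1,0,0,0,-0.02],[-1,0,0,0,-0.04]])

```text
time_s: 9.9
position: [0.6775, -0.0092, 0.1535]
tcp_rot: [[-0.512, 0.859, 0.002], [0.859, 0.512, 0.001], [0.0, 0.002, -1.0]]
force: [-0.1, -1.2, -1.5]
opening: 0.163
grasp_force: 30.0
```

```bash
python3 r.py
```

```text
[ 0.6775 -0.0092  0.1535] yaw 30.82 F [-0.07 -1.15 -1.48] M [-0.133 -0.074  0.142] q6 -41.1 tau6 -0.282 g 29.99772418756038 0.16338788849080474 9.9
```

tau6 is very steady at -0.283, so a touch will show as about -0.34. Continuing at the same speed.

Emit:
step_arm(targets=[[-1,0,0,0,-0.02],[-1,0,0,0,-0.04]])

```text
time_s: 10.1
position: [0.6776, -0.0092, 0.1535]
tcp_rot: [[-0.401, 0.916, 0.002], [0.916, 0.401, 0.001], [0.001, 0.002, -1.0]]
force: [0.0, -0.2, -1.9]
opening: 0.156
grasp_force: 30.0
```

```bash
python3 r.py
```

```text
[ 0.6776 -0.0092  0.1535] yaw 23.62 F [ 0.01 -0.21 -1.88] M [-0.097 -0.085  0.127] q6 -33.9 tau6 -0.282 g 29.997767633758485 0.15574596643223448 10.1
```

Emit:
step_arm(targets=[[-1,0,0,0,-0.02],[-1,0,0,0,-0.04]])

```text
time_s: 10.3
position: [0.6777, -0.0091, 0.1535]
tcp_rot: [[-0.283, 0.959, 0.002], [0.959, 0.283, 0.001], [0.001, 0.003, -1.0]]
force: [0.7, -0.5, -0.7]
opening: 0.159
grasp_force: 30.0
```

```bash
python3 r.py
```

```text
[ 0.6777 -0.0091  0.1535] yaw 16.42 F [ 0.7  -0.55 -0.75] M [-0.136 -0.103  0.123] q6 -26.7 tau6 -0.281 g 29.997663823887706 0.1587192181551674 10.3
```

Emit:
step_arm(targets=[[-1,0,0,0,-0.02],[-1,0,0,0,-0.04]])

```text
time_s: 10.5
position: [0.6779, -0.0091, 0.1535]
tcp_rot: [[-0.16, 0.987, 0.003], [0.987, 0.16, 0.001], [0.001, 0.003, -1.0]]
force: [0.7, 0.5, -1.6]
opening: 0.157
grasp_force: 30.0
```

```bash
python3 r.py
```

```text
[ 0.6779 -0.0091  0.1535] yaw 9.22 F [ 0.71  0.53 -1.56] M [-0.124 -0.132  0.08 ] q6 -19.5 tau6 -0.281 g 29.997706236317754 0.15694673306703663 10.5
```

Emit:
step_arm(targets=[[-1,0,0,0,-0.02],[-1,0,0,0,-0.04]])

```text
time_s: 10.7
position: [0.678, -0.0091, 0.1535]
tcp_rot: [[-0.035, 0.999, 0.003], [0.999, 0.035, 0.002], [0.001, 0.003, -1.0]]
force: [0.3, -0.4, -1.1]
opening: 0.153
grasp_force: 30.0
```

```bash
python3 r.py
```

```text
[ 0.678  -0.0091  0.1535] yaw 2.02 F [ 0.27 -0.36 -1.12] M [-0.098 -0.258  0.116] q6 -12.3 tau6 -0.281 g 29.99766700901091 0.15349735551437127 10.7
```

Emit:
step_arm(targets=[[-1,0,0,0,-0.02],[-1,0,0,0,-0.04]])

```text
time_s: 10.9
position: [0.6781, -0.0091, 0.1535]
tcp_rot: [[0.09, 0.996, 0.003], [0.996, -0.09, 0.001], [0.002, 0.003, -1.0]]
force: [1.7, 0.6, -1.4]
opening: 0.161
grasp_force: 30.0
```

```bash
python3 r.py
```

```text
[ 0.6781 -0.0091  0.1535] yaw -5.18 F [ 1.72  0.59 -1.37] M [-0.135 -0.196  0.197] q6 -5.1 tau6 -0.28 g 29.99762058723718 0.16054930125083264 10.9
```

Emit:
step_arm(targets=[[-1,0,0,0,-0.02],[-1,0,0,0,-0.04]])

```text
time_s: 11.1
position: [0.6783, -0.0092, 0.1535]
tcp_rot: [[0.214, 0.977, 0.004], [0.977, -0.214, 0.001], [0.002, 0.003, -1.0]]
force: [2.8, -0.4, -1.7]
opening: 0.158
grasp_force: 30.0
```

```bash
python3 r.py
```

```text
[ 0.6783 -0.0092  0.1535] yaw -12.38 F [ 2.8  -0.4  -1.73] M [-0.158 -0.266  0.107] q6 2.1 tau6 -0.28 g 29.997563255019486 0.15802901616693255 11.1
```

Emit:
step_arm(targets=[[-1,0,0,0,-0.02],[-1,0,0,0,-0.04]])

```text
time_s: 11.3
position: [0.6784, -0.0092, 0.1535]
tcp_rot: [[0.335, 0.942, 0.004], [0.942, -0.335, 0.001], [0.003, 0.003, -1.0]]
force: [2.1, -0.6, -1.7]
opening: 0.158
grasp_force: 30.0
```

```bash
python3 r.py
```

```text
[ 0.6784 -0.0092  0.1535] yaw -19.58 F [ 2.14 -0.58 -1.68] M [-0.138 -0.282  0.11 ] q6 9.3 tau6 -0.28 g 29.997415244579315 0.1580288321769266 11.3
```

Emit:
step_arm(targets=[[-1,0,0,0,-0.02],[-1,0,0,0,-0.04]])

```text
time_s: 11.5
position: [0.6785, -0.0092, 0.1535]
tcp_rot: [[0.451, 0.893, 0.004], [0.893, -0.451, 0.001], [0.003, 0.003, -1.0]]
force: [2.8, -0.3, -1.8]
opening: 0.157
grasp_force: 30.0
```

```bash
python3 r.py
```

```text
[ 0.6785 -0.0092  0.1535] yaw -26.78 F [ 2.84 -0.31 -1.82] M [-0.171 -0.324  0.106] q6 16.5 tau6 -0.28 g 29.99746539629996 0.15669833024530114 11.5
```

Emit:
step_arm(targets=[[-1,0.003,0,0,-0.02],[-1,0.003,0,0,-0.04]])

```text
time_s: 11.7
position: [0.6787, -0.0093, 0.1535]
tcp_rot: [[0.559, 0.829, 0.003], [0.829, -0.559, 0.001], [0.002, 0.002, -1.0]]
force: [1.0, -0.3, -1.3]
opening: 0.164
grasp_force: 30.0
```

```bash
python3 r.py
```

```text
[ 0.6787 -0.0093  0.1535] yaw -33.97 F [ 1.03 -0.3  -1.35] M [-0.202 -0.091  0.118] q6 23.7 tau6 -0.28 g 29.99750231858343 0.1638509353718073 11.7
```

Emit:
step_arm(targets=[[-1,0,0,0,-0.02],[-1,0,0,0,-0.04]])

```text
time_s: 11.9
position: [0.6788, -0.0094, 0.1535]
tcp_rot: [[0.658, 0.753, 0.003], [0.753, -0.658, 0.001], [0.003, 0.002, -1.0]]
force: [2.1, -0.6, -1.4]
opening: 0.156
grasp_force: 30.0
```

```bash
python3 r.py
```

```text
[ 0.6788 -0.0094  0.1535] yaw -41.18 F [ 2.05 -0.6  -1.36] M [-0.262 -0.137  0.152] q6 30.9 tau6 -0.281 g 29.99753348529339 0.15566062284599433 11.9
```

Emit:
step_arm(targets=[[-1,0,0,0,-0.02],[-1,0,0,0,-0.04]])

```text
time_s: 12.1
position: [0.6789, -0.0095, 0.1535]
tcp_rot: [[0.747, 0.664, 0.003], [0.664, -0.748, 0.001], [0.003, 0.002, -1.0]]
force: [2.2, -0.7, -1.8]
opening: 0.157
grasp_force: 30.0
```

```bash
python3 r.py
```

```text
[ 0.6789 -0.0095  0.1535] yaw -48.37 F [ 2.18 -0.68 -1.76] M [-0.286 -0.182  0.117] q6 38.1 tau6 -0.28 g 29.997562528587878 0.15674671712184454 12.1
```

Emit:
step_arm(targets=[[-1,0,0,0,-0.02],[-1,0,0,0,-0.04]])

```text
time_s: 12.3
position: [0.679, -0.0096, 0.1535]
tcp_rot: [[0.825, 0.565, 0.003], [0.565, -0.825, 0.001], [0.003, 0.001, -1.0]]
force: [2.4, -1.2, -1.5]
opening: 0.161
grasp_force: 30.0
```

```bash
python3 r.py
```

```text
[ 0.679  -0.0096  0.1535] yaw -55.58 F [ 2.37 -1.22 -1.52] M [-0.313 -0.194  0.157] q6 45.3 tau6 -0.28 g 29.99752457253635 0.16100804389732712 12.3
```

Emit:
step_arm(targets=[[-1,0,0,0,-0.02],[-1,0,0,0,-0.04]])

```text
time_s: 12.5
position: [0.679, -0.0097, 0.1535]
tcp_rot: [[0.889, 0.457, 0.004], [0.457, -0.889, 0.0], [0.003, 0.001, -1.0]]
force: [2.8, -0.3, -1.8]
opening: 0.162
grasp_force: 30.0
```

```bash
python3 r.py
```

```text
[ 0.679  -0.0097  0.1535] yaw -62.78 F [ 2.81 -0.27 -1.8 ] M [-0.306 -0.164  0.133] q6 52.5 tau6 -0.28 g 29.997571036219597 0.16166829839242963 12.5
```

Emit:
step_arm(targets=[[-1,0,0,0,-0.02],[-1,0,0,0,-0.04]])

```text
time_s: 12.7
position: [0.6791, -0.0099, 0.1535]
tcp_rot: [[0.939, 0.343, 0.004], [0.343, -0.939, 0.0], [0.003, 0.001, -1.0]]
force: [2.0, -1.6, -1.9]
opening: 0.157
grasp_force: 30.0
```

```bash
python3 r.py
```

```text
[ 0.6791 -0.0099  0.1535] yaw -69.96 F [ 2.02 -1.62 -1.92] M [-0.387 -0.149  0.187] q6 59.7 tau6 -0.218 g 29.99742257874459 0.1574423018023893 12.7
```

Emit:
step_arm(targets=[[-1,0,0,0,-0.02],[-1,0,0,0,-0.04]])

```text
time_s: 12.9
position: [0.6791, -0.01, 0.1535]
tcp_rot: [[0.975, 0.222, 0.004], [0.222, -0.975, -0.0], [0.004, 0.001, -1.0]]
force: [2.6, -2.3, -1.9]
opening: 0.158
grasp_force: 30.0
```

```bash
python3 r.py
```

```text
[ 0.6791 -0.01    0.1535] yaw -77.16 F [ 2.58 -2.28 -1.89] M [-0.489 -0.118  0.173] q6 66.9 tau6 -0.219 g 29.99738351907581 0.15809314701375585 12.9
```

Emit:
step_arm(targets=[[-1,0,0,0,-0.02],[-1,0,0,0,-0.04]])

```text
time_s: 13.1
position: [0.6792, -0.0101, 0.1535]
tcp_rot: [[0.995, 0.098, 0.004], [0.098, -0.995, -0.0], [0.004, 0.001, -1.0]]
force: [2.6, -2.0, -2.1]
opening: 0.159
grasp_force: 30.0
```

```bash
python3 r.py
```

```text
[ 0.6792 -0.0101  0.1535] yaw -84.36 F [ 2.57 -2.04 -2.11] M [-0.503 -0.175  0.229] q6 74.1 tau6 -0.216 g 29.997428711503744 0.15915849589527506 13.1
```

Touch found. tau6 stepped by +0.062 between yaw -62.8 (still at baseline) and -70.0 (full step), and Mz rose too. With the 0.1 rad ramp, onset is near -64°, so the target is -154°. That is 69.8° more, and q6 reaches about 144, inside its range.

Emit:
step_arm(targets=[[-1,0.002,-0.002,0,-0.04],[-1,0.002,-0.002,0,-0.08],[-1,0.002,-0.002,0,-0.12],[-1,0.002,-0.002,0,-0.16],[-1,0.002,-0.002,0,-0.2],[-1,0.002,-0.002,0,-0.24],[-1,0.002,-0.002,0,-0.28]])

```text
time_s: 13.8
position: [0.6789, -0.011, 0.1536]
tcp_rot: [[0.708, -0.706, 0.002], [-0.706, -0.708, -0.001], [0.002, -0.001, -1.0]]
force: [-0.7, -2.7, -1.1]
opening: 0.157
grasp_force: 30.0
```

```bash
python3 r.py
```

```text
[ 0.6789 -0.011   0.1536] yaw -134.89 F [-0.66 -2.68 -1.1 ] M [-0.572  0.186  0.239] q6 124.6 tau6 -0.604 g 29.993977239355445 0.15737160100047667 13.8
```

Emit:
step_arm(targets=[[-1,-0.001,-0.002,0,-0.04],[-1,-0.001,-0.002,0,-0.08],[-1,-0.001,-0.002,0,-0.108],[-1,-0.001,-0.002,0,-0.108],[-1,-0.001,-0.002,0,-0.108]])

```text
time_s: 14.3
position: [0.6785, -0.0113, 0.1535]
tcp_rot: [[0.439, -0.899, 0.002], [-0.899, -0.439, -0.0], [0.001, -0.001, -1.0]]
force: [1.2, -2.5, -2.6]
opening: 0.155
grasp_force: 30.0
```

```bash
python3 r.py
```

```text
[ 0.6785 -0.0113  0.1535] yaw -153.97 F [ 1.15 -2.47 -2.6 ] M [-0.43  -0.114 -0.031] q6 143.6 tau6 -0.025 g 29.99971722252667 0.15523277557084156 14.3
```

Angle reached. Letting go, rising and backing off.

Emit:
step_arm(targets=[[1,0,0,0,0],[1,0,0,0,0],[1,0,0,0,0],[1,0,0,0,0],[1,0,0,0,0],[1,0,0,0,0],[1,0,0,0,0],[1,0,0,0,0],[1,0,0,0.1,0],[1,0,0,0.2,0],[1,0,0,0.36,0],[1,0,0,0.36,0],[1,-0.2,0.06,0.36,0],[1,-0.4,0.13,0.36,0],[1,-0.6,0.2,0.36,0],[1,-0.7,0.24,0.36,0],[1,-0.7,0.24,0.36,0],[1,-0.7,0.24,0.36,0]])

```text
time_s: 16.1
position: [0.5027, 0.0491, 0.2439]
tcp_rot: [[0.439, -0.899, 0.001], [-0.899, -0.439, -0.0], [0.001, -0.001, -1.0]]
force: [0.3, -0.5, -0.7]
opening: 0.997
grasp_force: 0.0
```

```bash
python3 r.py; python3 - <<'E'
from h import *
t=capture("top")["color"];s=capture("side")["color"]
t=t[115:250,255:395,::-1];s=s[165:265,270:410,::-1]
o=np.zeros((400,800,3),np.uint8);o[:386,:400]=cv2.resize(t,(400,386),interpolation=2);o[:286,400:]=cv2.resize(s,(400,286),interpolation=2)
cv2.imwrite("pics/c4.png",cv2.convertScaleAbs(o,alpha=1.5))
E
```

```text
[0.5027 0.0491 0.2439] yaw -153.98 F [ 0.3  -0.48 -0.75] M [0.074 0.07  0.023] q6 146.9 tau6 0.005 g 0.0 0.9973282847908655 16.1
```

View pics/c4.png

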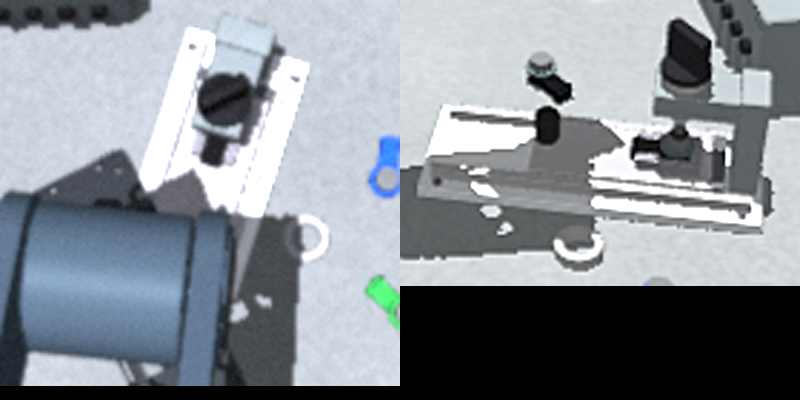

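The knob bar lies at about -67° in the picture (expected -64°). The shuttle is home, the pad is on the sensor at side (678,143), and the spare, ring and look-alikes are unmoved. Handing in.

```bash
python3 -c "
from rig import *
print(hand_in())"
```

```text
the job is handed in; nothing more can be done
None
```

I pushed the shuttle home against its stop, turned the knob to first touch and about a quarter turn beyond (touch located to within about 2-3°), then let go and handed in at about 16 s; the result of the judging was not shown.

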